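# Nest the orange sorting tubs

### The job

Tidy the three orange sorting tubs into one nest where the large one stands, largest first: lower the medium tub into the large one and let go, then lower the small tub into the medium one. Each must end standing upright on the floor of the next one, not be dropped from well above it, and the steel cup is to stay where it is.

Things in the scene. Friction and masses are not known exactly. Their poses are not given: they have to be found in the camera images.
- large_tub_mid (a point): Large orange plastic tub: round, open-topped, straight-walled shallow dish on the surface, 116 mm outside diameter, 35 mm high, wall 4 mm (108 mm inside), floor 4 mm, loose, about 200 g. The point is on its axis, half-way up (17.5 mm above its underside); z is its axis, up. Too wide to grasp; it need not be moved.
- medium_tub_mid (a point): Medium orange plastic tub: round, open-topped, straight-walled, 60 mm outside diameter, 60 mm high, wall 3.5 mm (53 mm inside), floor 4 mm, loose, about 70 g. The point is on its axis, 30 mm above its underside; z is its axis, up. Nested, its rim is 29 mm above the large tub's rim: grip it across the outside with the fingertips at most 27 mm below its rim, and they stay clear.
- small_tub_mid (a point): Small orange plastic tub: round, open-topped, straight tall tube, 32 mm outside diameter, 84 mm high, wall 3 mm, floor 4 mm, loose, about 40 g. The point is on its axis, 42 mm above its underside; z is its axis, up. Nested, its rim is 28 mm above the medium tub's rim: grip it across the outside with the fingertips at most 26 mm below its rim, and they stay clear.
- steel_cup_mid (a point): Bare stainless steel cup, not one of the set: round, open-topped, 62 mm outside diameter, 72 mm high, loose, 120 g. The point is on its axis, 36 mm above its underside. The three tubs and this cup stand in a loose row across the surface in any order, axes at least 130 mm apart; other things on the bench stand at least 70 mm clear of them.
Not all that is in view belongs to the job. Leave any blue look-alike of the part that bears medium_tub_mid alone.

How it is judged:
By the outcome, as a careful person would: the job done as asked, in the order asked, and still so for the second after the job is handed in, with the robot touching nothing.
It also fails if it takes over 61 s, if anything falls off the work surface, if the arm or the gripper's body presses on something with over 40 N, if the wrist force passes 120 N, or if a joint passes its speed limit or range.

### The arm

A 6-joint arm with a two-finger parallel gripper is mounted at the origin on the work surface. World frame = base frame: x ahead of the robot, y to its left, z up, the work surface at z = 0. Lengths are in m, angles in rad, forces in N, time in s.
With the tool pointing down it reaches from about 0.3 to 0.875 m from the base axis. Payload 4.2 kg.
Tool frame: the origin (TCP) lies midway between the tips of the shut fingers; the grasp point (between the pads) lies 19 mm behind it; z points along the fingers, y is the direction in which the jaws open and shut (so a half turn about z gives the same grasp; the last joint's range is limited). The gripper opens to 85 mm and grips with 20 to 120 N. Pads are 22 mm wide; open, the fingers measure 114 mm over their backs; the gripper's body (76 mm by 85 mm) begins 54 mm behind the grasp point. The pads swing forward as they close: fully open they stand 13 mm farther back than shut.
Start: joints at [1.28, 0.32, 1.565, -0, 1.257, -0.02], TCP at [0.154, 0.554, 0.231] pointing down, gripper open.
Joint ranges: [-3.11, 3.11], [-0.84, 2.01], [0.21, 2.61], [-1.34, 4.49], [0.05, 2.63], [-2.56, 2.56]. Speed limits (rad/s): [2.57, 2.57, 3.14, 3.14, 3.14, 3.14].

### API

Orientations are given as a unit quaternion [x, y, z, w].
In Python, from cell import manip gives the robot as it stands. The module is installed in compiled form; this text tells all that it offers.
- The arm moves only by the tool carry_out, never from a script. Its argument "moves" is one flat list of numbers, 6 for each row, row after row: the shift along the tool's x, y, z in cm, then the turn, a rotation vector about the tool's x, y, z in degrees. In form: [tx, ty, tz, rx, ry, rz, tx, ty, tz, rx, ry, rz, ...]. A call has 1 to 10 rows; each row shifts and turns the commanded pose from where the row before left it, along the tool's axes as they then stand; what a row does not reach is not made up. A row lasts 1/12 s, in which the tool goes at most 41.7 mm and 7.16 degrees, less where a joint would pass 70% of its speed; a pose out of reach is approached as far as the arm can. A call is refused whole if a number of a shift passes 4.17 or a number of a turn 7.16, either way. A call with a gripper value outside its range is refused whole. "jaw" is the finger opening in cm, from 0 to 8.54, set as the call begins (left out, the last holds). The fingers move at their own pace and stop on an object; "force" is the grip in N (left out, the last holds). Time passes only in rows, so rows that do not move let the fingers close. It gives the time, the measured TCP pose, the force and the opening at its end, in the units of the state.
- manip.sense(): the state, without advancing time (a new reading comes with each control period).
- manip.read_camera(name): name is "scene" or "top"; returns the picture (400x640x3 uint8, blue, green, red); there is no depth.
- manip.camera_params(name): a dict with "fx", "fy", "cx", "cy" (pixels), "rvec" (rotation vector, rad) and "tvec" (3), from world to camera coordinates, as OpenCV has them. Camera axes: x right, y down, z forward; pixel columns grow to the right and rows downward; lengths in m; the calibration is good to about 2 mm. A picture is of the moment at which its call begins. camera_params takes no time and is no camera call.
- manip.job_done(): hands the job in, once; it reports no verdict.
The state is a dict: "time_s": time; "q": joint angles; "joint_velocities": joint speeds; "joint_efforts": joint torques, N m; "ee_pos": TCP position; "ee_rot": TCP orientation; "ft_force": force on the tool from outside, world axes, zero at the start; "torque": the same for the moment, N m; "finger_gap": finger opening in m.
Only numpy, scipy, OpenCV 4.12 (cv2) and the standard library are available. Lean on these libraries where they do the work, as an engineer would, in place of code of your own. Each camera call takes 0.05 s, during which the arm holds its last target.

## Working session

There is one attempt and no reset: what is moved stays moved. The work goes in short steps, Python scripts to look and compute and a tool call to move; the robot and the scene stay as the last step left them, time stands still between calls to the robot, and variables do not carry over. Pictures are saved under pics/ and viewed, and the job is handed in when it is done.

Besides the shell and the picture viewer there is one more tool, called after "Call:" by a JSON object that holds its "op" and its "data", one argument or row to a line. carry_out: Moves the arm, as the interface text tells. Its arguments: {"type":"object","properties":{"moves":{"type":"array","items":{"type":"number"}},"jaw":{"type":"number"},"force":{"type":"number"}},"required":["moves"]}

```bash
mkdir -p pics
python3 - <<'E'
from cell import manip
import cv2
for n in("scene","top"):
    cv2.imwrite(f"pics/{n}0.png",manip.read_camera(n)); print(manip.camera_params(n))
print(manip.sense())
E
```

```text
{'fx': 470.2526488571918, 'fy': 470.2526488571918, 'cx': 319.22359831457834, 'cy': 192.11689675811425, 'rvec': array([ 1.96037964,  1.28376176, -0.5923477 ]), 'tvec': array([-0.24467589, -0.2818989 ,  1.36716731])}
{'fx': 373.2227695307177, 'fy': 373.2227695307177, 'cx': 320.478811447357, 'cy': 196.44629659927912, 'rvec': array([ 2.11734005, -2.16090279,  0.18722729]), 'tvec': array([0.02088068, 0.56578214, 0.68423712])}
{'time_s': 0.1, 'q': array([ 1.28002173e+00,  3.20224714e-01,  1.56553803e+00, -2.31650406e-05,
        1.25739120e+00, -2.00446052e-02]), 'joint_velocities': array([-0.00119947, -0.00216538, -0.00267772,  0.00061924,  0.00115838,
        0.00028042]), 'joint_efforts': array([ 1.80010604e-03, -4.16410124e+01, -2.34704661e+01,  1.87505930e-04,
        5.04403026e-03, -4.09478062e-06]), 'ee_pos': array([0.15368669, 0.55364956, 0.23057558]), 'ee_rot': array([ 1.34948390e-01,  9.90852321e-01, -7.72941604e-04, -1.09949142e-04]), 'ft_force': array([-0.27402794, -1.1612419 ,  0.01015421]), 'torque': array([0.03487858, 0.03699063, 0.037172  ]), 'finger_gap': 0.0854005363040807}
```

View pics/scene0.png

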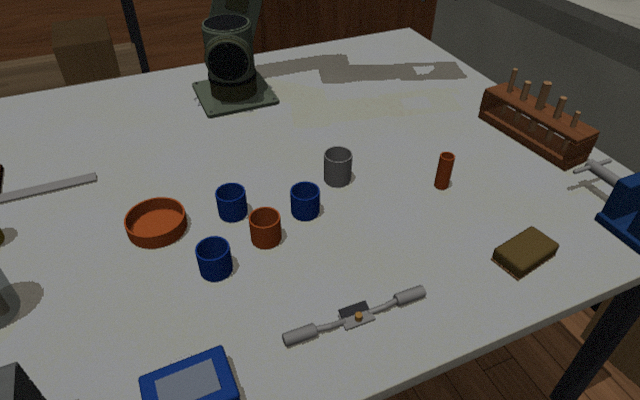

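View pics/top0.png

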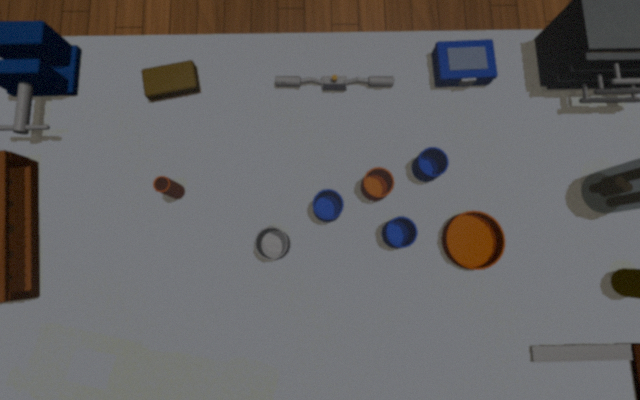

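```bash
cat > h.py <<'E'
import numpy as np,cv2
from cell import manip
def P(n):
    c=manip.camera_params(n);return np.array([[c['fx'],0,c['cx']],[0,c['fy'],c['cy']],[0,0,1]]),np.array(c['rvec']),np.array(c['tvec'])
def pix2w(n,u,v,z):
    K,r,t=P(n);R=cv2.Rodrigues(r)[0];d=R.T@np.linalg.inv(K)@[u,v,1];o=-R.T@t
    return (o+d*(z-o[2])/d[2])[:2]
def proj(n,p):
    K,r,t=P(n);return cv2.projectPoints(np.float64(p).reshape(-1,1,3),r,t,K,None)[0].reshape(-1,2)
def circ(x,y,z,r):
    a=np.linspace(0,2*np.pi,60);return np.c_[x+r*np.cos(a),y+r*np.sin(a),0*a+z]
def overlay(n,im,objs,box,s,fn):
    x0,y0,x1,y1=box
    o=cv2.resize(im[y0:y1,x0:x1],None,fx=s,fy=s,interpolation=cv2.INTER_CUBIC)
    for x,y,r,h in objs:
        for z in(0,h):
            p=(proj(n,circ(x,y,z,r))-[x0-.5,y0-.5])*s
            cv2.polylines(o,[np.int32(p*8)],True,(0,255,0),1,cv2.LINE_AA,3)
    cv2.imwrite(fn,o)
def fitmask(m,n,x,y,r,h):
    # fit silhouette (hull of both circles) to mask by IoU-like cost
    from scipy.optimize import minimize
    S=4
    def sil(p):
        q=np.vstack([proj(n,circ(*p,0,r)),proj(n,circ(*p,h,r))])
        hull=cv2.convexHull(np.float32(q))
        o=np.zeros((400*S,640*S),np.uint8);cv2.fillConvexPoly(o,np.int32((hull+.5)*S*16),1,cv2.LINE_8,4);return o
    M=cv2.resize(m.astype(np.uint8),None,fx=S,fy=S,interpolation=cv2.INTER_NEAREST)
    f=lambda p:np.count_nonzero(sil(p)!=M)/S/S
    q=minimize(f,[x,y],method='Nelder-Mead',options=dict(initial_simplex=[[x,y],[x+.008,y],[x,y+.008]],xatol=1e-4,fatol=.1))
    return q.x,q.fun,M.sum()/S/S
def omask(im,kind='o'):
    hsv=cv2.cvtColor(im,cv2.COLOR_BGR2HSV);H,S,V=cv2.split(hsv)
    m=((H<14)|(H>172))&(S>110)&(V>35) if kind=='o' else (H>105)&(H<130)&(S>110)&(V>30)
    m=m.astype(np.uint8)
    return m
def comps(m):
    return cv2.connectedComponentsWithStats(m)
E
python3 - <<'E'
from h import *
for n in("scene","top"):
    im=cv2.imread(f"pics/{n}0.png")
    for k in 'ob':
        m=omask(im,k);N,L,st,c=comps(m)
        for i in range(1,N):
            if st[i,4]>120: print(n,k,st[i],c[i].round(1),pix2w(n,*c[i],.03).round(3))
E
```

```text
scene o [   0    0  131   62 3525] [50.8 23.1] [-0.732 -0.479]
scene o [ 132    0   79   71 3207] [171.5  31.1] [-0.484 -0.089]
scene o [ 263    0  174   51 4387] [342.5  19.3] [-0.352  0.516]
scene o [253  17  11  36 144] [257.8  38.2] [-0.304  0.17 ]
scene o [ 479   82  121   88 3941] [538.1 124.7] [0.508 0.652]
scene o [434 152  21  38 514] [443.9 169.9] [0.571 0.32 ]
scene o [ 124  197   63   52 2527] [155.4 222.3] [ 0.488 -0.295]
scene o [ 249  207   32   42 1148] [264.8 227.2] [ 0.585 -0.104]
scene o [ 446  311  142   89 3123] [525.2 362.7] [1.008 0.156]
scene o [578 360  62  40 752] [610.5 386. ] [1.084 0.241]
scene o [420 374  40  26 296] [438.3 389.5] [0.991 0.015]
scene b [ 596  172   44   81 1717] [624.4 210.8] [0.828 0.575]
scene b [ 215  183   32   39 1002] [231.2 201.9] [ 0.488 -0.144]
scene b [290 182  30  39 983] [304.6 200.6] [ 0.544 -0.004]
scene b [ 195  236   37   46 1310] [213.7 258.2] [ 0.624 -0.214]
scene b [ 139  346  101   54 1928] [194.9 375.7] [ 0.834 -0.293]
top o [343   1  21  30 172] [354.9  16.1] [ 0.966 -0.074]
top o [ 387    0  134   30 1514] [453.3  16.7] [ 0.962 -0.29 ]
top o [248   8  79  24 622] [290.1  22.2] [0.954 0.067]
top o [   0  151   38  151 2760] [ 16.8 234.2] [0.506 0.606]
top o [363 168  31  31 501] [377.3 183.6] [ 0.593 -0.106]
top o [154 177  23  16 174] [162.7 184.6] [0.599 0.326]
top o [443 211  62  59 953] [479.7 237.8] [ 0.48  -0.303]
top b [  0  21  46  25 938] [21.1 32.7] [0.938 0.645]
top b [ 435   40   62   43 1355] [464.7  61. ] [ 0.857 -0.306]
top b [ 49  46  31  48 530] [68.5 69.3] [0.852 0.536]
top b [  0  57  46  19 621] [20.  65.7] [0.862 0.639]
top b [417 148  31  30 468] [430.1 163.9] [ 0.632 -0.216]
top b [313 190  30  31 644] [327.1 205.7] [ 0.55  -0.004]
top b [384 217  33  31 647] [399.  232.4] [ 0.494 -0.144]
```

Run:
```python
from h import *
O={'L':(.488,-.295,.058,.035,'o'),'M':(.585,-.104,.03,.06,'o'),'S':(.575,.325,.016,.084,'o'),
'b1':(.488,-.144,.03,.06,'b'),'b2':(.544,-.004,.03,.06,'b'),'b3':(.624,-.214,.03,.06,'b')}
res={}
for n in("scene","top"):
    im=cv2.imread(f"pics/{n}0.png")
    for k,(x,y,r,h,c) in O.items():
        m=cv2.morphologyEx(omask(im,c),cv2.MORPH_CLOSE,np.ones((3,3)))
        mm=np.zeros_like(m); u,v=proj(n,[x,y,.03])[0].astype(int);w=int(45 if k=='L' else 30)
        N,L,st,ce=comps(m)
        d=[np.hypot(*(ce[i]-[u,v])) if st[i,4]>100 and i else 1e9 for i in range(N)]
        mm=(L==np.argmin(d)).astype(np.uint8)
        cs,_=cv2.findContours(mm,cv2.RETR_EXTERNAL,2);cv2.drawContours(mm,cs,-1,1,-1)
        p,f,a=fitmask(mm,n,x,y,r,h);print(n,k,p.round(4),round(f),round(a));res[n,k]=(p[0],p[1],r,h)
    B=[(100,140,500,280)] if n=='scene' else [(140,130,520,280)]
    for b in B: overlay(n,im,[res[n,k] for k in O],b,2,f"pics/ov_{n}0.png")
```

```text
scene L [ 0.4694 -0.2943] 147 2548
scene M [ 0.5836 -0.1041] 101 1149
scene S [0.5827 0.3086] 71 514
scene b1 [ 0.4853 -0.1433] 108 1014
scene b2 [ 0.5414 -0.0035] 106 987
scene b3 [ 0.6228 -0.213 ] 139 1324
top L [ 0.4775 -0.2921] 227 2853
top M [ 0.5905 -0.102 ] 202 717
top S [0.5905 0.3053] 233 285
top b1 [ 0.4946 -0.1418] 183 767
top b2 [ 0.5489 -0.0036] 130 718
top b3 [ 0.6303 -0.2115] 305 705
```

View pics/ov_scene0.png

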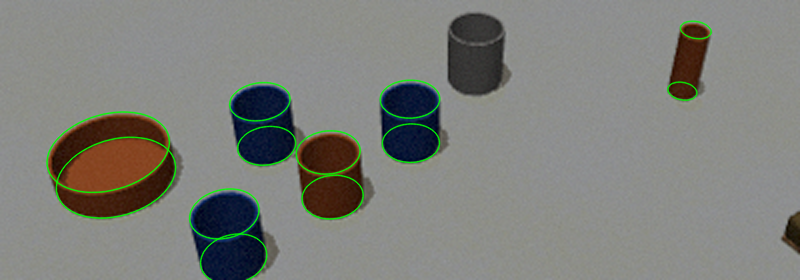

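View pics/ov_top0.png

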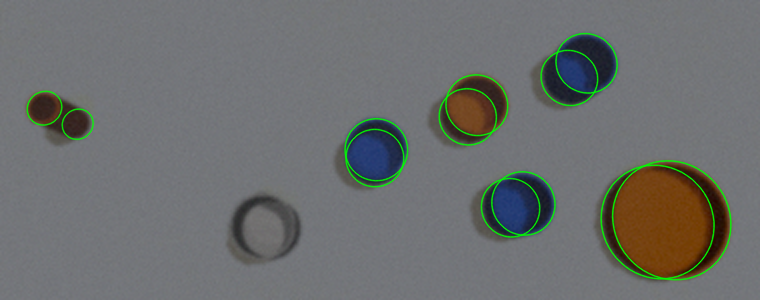

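```bash
python3 - <<'E'
from h import *
S=cv2.imread("pics/scene0.png");T=cv2.imread("pics/top0.png")
A=[(.4694,-.2943,.058,.035),(.5836,-.1041,.03,.06),(.5827,.3086,.016,.084)]
B=[(.4775,-.2921,.058,.035),(.5905,-.102,.03,.06),(.5905,.3053,.016,.084)]
tiles=[]
for n,im in(("scene",S),("top",T)):
  for objs in (A,B):
    row=[]
    for o in objs:
        u,v=proj(n,[o[0],o[1],.03])[0].astype(int)
        b=(u-40,v-32,u+40,v+32);overlay(n,cv2.convertScaleAbs(im,alpha=1.6),[o],b,5 if 0 else 3,"/tmp/t.png");row.append(cv2.imread("/tmp/t.png"))
    tiles.append(np.hstack(row))
cv2.imwrite("pics/z.png",np.vstack(tiles)[:, :])
print(tiles[0].shape)
E
python3 -c "
import cv2;i=cv2.imread('pics/z.png');cv2.imwrite('pics/z1.png',i[:384]);cv2.imwrite('pics/z2.png',i[384:])"
```

```text
(192, 720, 3)
```

View pics/z1.png

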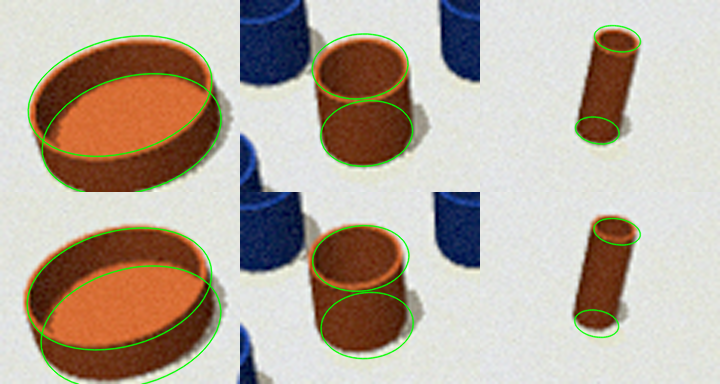

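View pics/z2.png

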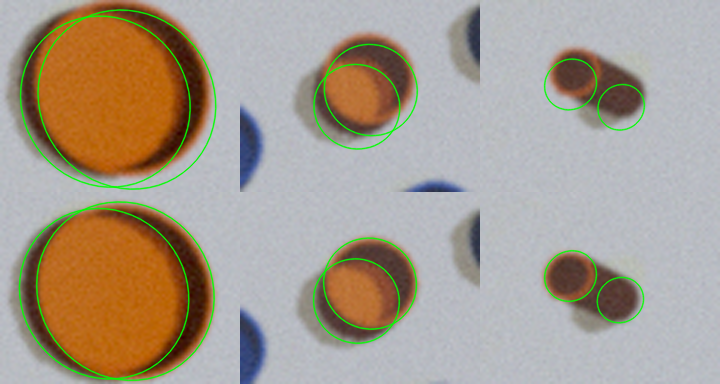

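```bash
cat >> h.py <<'E'
def mask2(im,kind):
    b=cv2.bilateralFilter(im,5,40,3).astype(int);B,G,R=b[...,0],b[...,1],b[...,2]
    return ((R-B>14) if kind=='o' else (B-R>18)).astype(np.uint8)
def fit(n,im,x,y,r,h,c):
    m=mask2(im,c);u,v=proj(n,[x,y,h/2])[0]
    N,L,st,ce=comps(m)
    d=[np.hypot(*(ce[i]-[u,v])) if st[i,4]>100 and i else 1e9 for i in range(N)]
    mm=(L==np.argmin(d)).astype(np.uint8)
    cs,_=cv2.findContours(mm,cv2.RETR_EXTERNAL,2);cv2.drawContours(mm,cs,-1,1,-1)
    return fitmask(mm,n,x,y,r,h)
OBJ={'L':(.475,-.295,.058,.035,'o'),'M':(.588,-.104,.03,.06,'o'),'S':(.587,.307,.016,.084,'o'),
'b1':(.49,-.143,.03,.06,'b'),'b2':(.545,-.004,.03,.06,'b'),'b3':(.626,-.212,.03,.06,'b')}
E
python3 - <<'E'
from h import *
tiles=[]
for n in("scene","top"):
    im=cv2.imread(f"pics/{n}0.png");row=[]
    for k,o in OBJ.items():
        p,f,a=fit(n,im,*o);print(n,k,p.round(4),round(f),round(a))
        if k in 'LMS':
            u,v=proj(n,[p[0],p[1],.03])[0].astype(int)
            overlay(n,cv2.convertScaleAbs(im,alpha=1.6),[(p[0],p[1],o[2],o[3])],(u-40,v-32,u+40,v+32),3,"/tmp/t.png");row.append(cv2.imread("/tmp/t.png"))
    tiles.append(np.hstack(row))
cv2.imwrite("pics/z3.png",np.vstack(tiles))
E
```

```text
scene L [ 0.4712 -0.294 ] 68 2666
scene M [ 0.585  -0.1042] 68 1223
scene S [0.5843 0.3077] 39 557
scene b1 [ 0.4858 -0.1433] 85 1040
scene b2 [ 0.5417 -0.0035] 81 1014
scene b3 [ 0.6236 -0.2133] 104 1364
top L [ 0.477  -0.2933] 61 3066
top M [ 0.5925 -0.1045] 62 875
top S [0.5909 0.3075] 54 469
top b1 [ 0.4946 -0.1444] 104 859
top b2 [ 0.5505 -0.0041] 50 811
top b3 [ 0.6311 -0.2139] 229 792
```

View pics/z3.png

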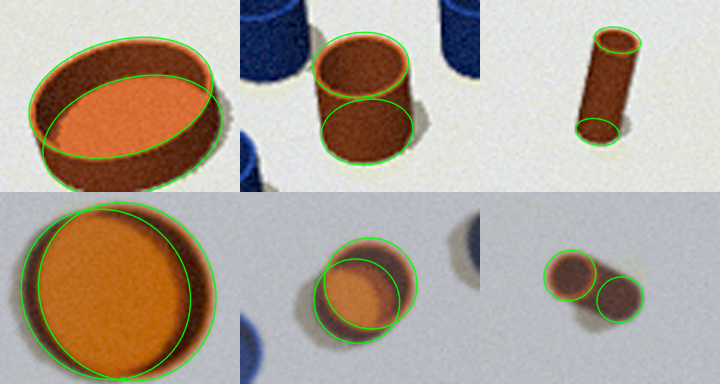

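Run:
```python
from h import *
print(proj("scene",[[0,0,0],[0,0,.02],[.1,0,0]]))
im=cv2.imread("pics/scene0.png")[40:130,170:300]
cv2.imwrite("pics/base.png",cv2.convertScaleAbs(cv2.resize(im,None,fx=6,fy=6,interpolation=cv2.INTER_CUBIC),alpha=2))
```

```text
[[235.06455957  95.15458229]
 [234.29525194  88.91860267]
 [245.08501719 111.34637835]]
```

View pics/base.png

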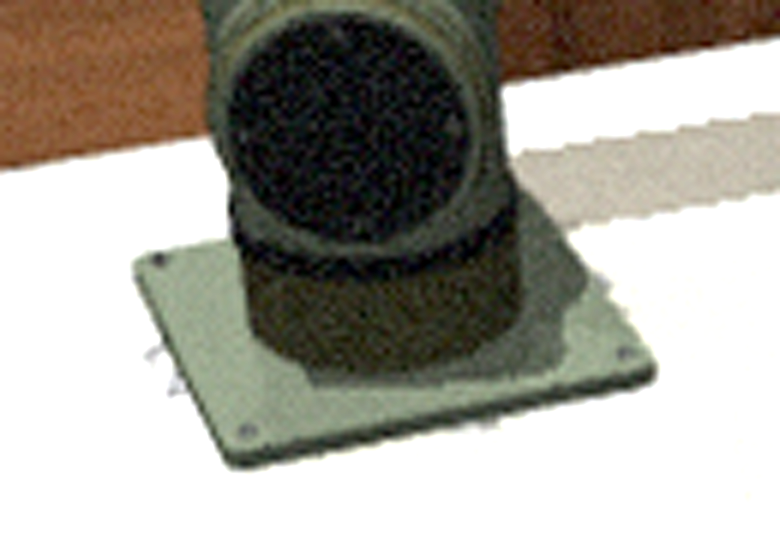

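Call:
{"op": "carry_out", "data": {
  "moves": [-2.97,-2.59,0,0,0,0,-2.97,-2.59,0,0,0,0,-2.97,-2.59,0,0,0,0,-2.97,-2.59,0,0,0,0,-2.97,-2.59,0,0,0,0,-2.97,-2.59,0,0,0,0,-2.97,-2.59,0,0,0,0,-2.97,-2.59,0,0,0,0,-2.97,-2.59,0,0,0,0,-2.97,-2.59,0,0,0,0],
  "jaw": 8.54
}}

```text
time_s: 0.93
ee_pos: [0.3711, 0.2232, 0.2312]
ee_rot: [0.135, 0.991, -0.0, -0.0]
ft_force: [1.2, 1.8, 0.5]
finger_gap: 0.0855
```

Call:
{"op": "carry_out", "data": {
  "moves": [-2.97,-2.59,0,0,0,0,-2.97,-2.59,0,0,0,0,-2.97,-2.59,0,0,0,0,-2.97,-2.59,0,0,0,0,-2.97,-2.59,0,0,0,0,-2.97,-2.59,0,0,0,0,-2.97,-2.59,0,0,0,0,-2.97,-2.59,0,0,0,0,-2.97,-2.59,0,0,0,0,-2.97,-2.59,0,0,0,0]
}}

```text
time_s: 1.77
ee_pos: [0.5881, -0.1058, 0.2308]
ee_rot: [0.135, 0.991, 0.0, -0.0]
ft_force: [1.0, 1.0, 0.6]
finger_gap: 0.0851
```

Call:
{"op": "carry_out", "data": {
  "moves": [0,0,0,0,0,4.75,0,0,0,0,0,4.75,0,0,5,0,0,0]
}}

```text
refused, shift out of range in row 3
```

Call:
{"op": "carry_out", "data": {
  "moves": [0,0,0,0,0,4.75,0,0,0,0,0,4.75,0,0,2.5,0,0,0,0,0,2.5,0,0,0,0,0,2,0,0,0,0,0,0,0,0,0,0,0,0,0,0,0]
}}

```text
time_s: 2.35
ee_pos: [0.587, -0.1038, 0.1603]
ee_rot: [0.217, 0.976, 0.0, -0.001]
ft_force: [0.4, 0.3, 0.6]
finger_gap: 0.0856
```

Run:
```python
from h import *
s=manip.sense();print(s['q'].round(3),s['ee_pos'],s['ee_rot'])
x,y,z=s['ee_pos'];tl=[]
for n in("scene","top"):
    im=manip.read_camera(n);cv2.imwrite(f"pics/{n}1.png",im)
    u,v=proj(n,[x,y,z])[0];print(n,u,v)
    u,v=int(u),int(v)
    c=cv2.convertScaleAbs(im[v-60:v+60,u-65:u+65],alpha=1.8)
    tl.append(cv2.resize(c,None,fx=3,fy=3,interpolation=cv2.INTER_CUBIC))
    print(u-65,v-60)
cv2.imwrite("pics/hov.png",np.hstack(tl))
```

```text
[-0.194  0.405  1.62   0.     1.12  -1.329] [ 0.58696403 -0.10383917  0.16031637] [ 2.16604156e-01  9.76258428e-01  2.64033527e-05 -1.45638364e-03]
scene 260.0528371307645 174.24624136438132
195 114
top 388.4221062655047 171.62771365921856
323 111
```

View pics/hov.png

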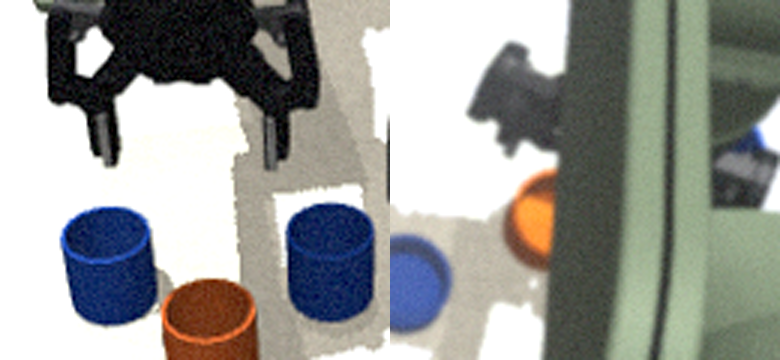

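Run:
```python
from h import *
e=manip.sense()['ee_pos'];a=np.deg2rad(65);d=np.array([np.cos(a),np.sin(a),0])
for dz in(.010,.013):
  for g in(.0427,.055):
    print(dz,g,proj("scene",[e+[0,0,dz]+d*g,e+[0,0,dz]-d*g]).round(1), proj("top",[e+[0,0,dz]+d*g,e+[0,0,dz]-d*g]).round(1))
u=proj("scene",[e+[0,0,.013],e+[.01,0,.013],e+[0,.01,.013],e+[0,0,.023]]);print(u)
im=cv2.imread("pics/scene1.png")[120:200,210:310];cv2.imwrite("pics/tips.png",cv2.convertScaleAbs(cv2.resize(im,None,fx=7,fy=7,interpolation=cv2.INTER_CUBIC),alpha=2.5))
```

```text
0.01 0.0427 [[284.3 169.6]
 [235.  168.7]] [[365.9 158.8]
 [414.1 179.3]]
0.01 0.055 [[291.4 169.7]
 [227.9 168.6]] [[359.  155.9]
 [421.2 182.3]]
0.013 0.0427 [[284.3 168.2]
 [234.8 167.4]] [[366.1 158.3]
 [414.6 179. ]]
0.013 0.055 [[291.4 168.3]
 [227.7 167.2]] [[359.2 155.4]
 [421.7 182. ]]
[[259.50359926 167.78310154]
 [261.33487938 171.03088635]
 [265.02650747 166.39877949]
 [259.05120402 163.11102381]]
```

View pics/tips.png

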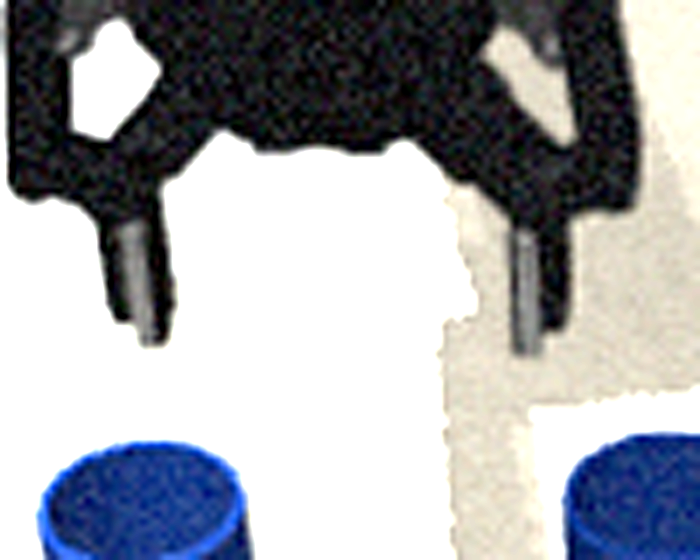

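Call:
{"op": "carry_out", "data": {
  "moves": [-0.14,0.18,2.5,0,0,0,0,0,2.5,0,0,0,0,0,2.5,0,0,0,0,0,2.5,0,0,0,0,0,1,0,0,0,0,0,1,0,0,0,0,0,0.6,0,0,0,0,0,0,0,0,0,0,0,0,0,0,0]
}}

```text
time_s: 3.2
ee_pos: [0.5905, -0.103, 0.0363]
ee_rot: [0.217, 0.976, 0.0, 0.001]
ft_force: [0.2, -0.5, 0.1]
finger_gap: 0.0852
```

Call:
{"op": "carry_out", "data": {
  "moves": [0,0,0,0,0,0,0,0,0,0,0,0,0,0,0,0,0,0,0,0,0,0,0,0,0,0,0,0,0,0,0,0,0,0,0,0,0,0,0,0,0,0,0,0,0,0,0,0],
  "jaw": 5.0,
  "force": 30
}}

```text
time_s: 3.87
ee_pos: [0.5905, -0.1031, 0.0366]
ee_rot: [0.217, 0.976, 0.0, 0.001]
ft_force: [-0.9, 0.5, 7.0]
finger_gap: 0.0576
```

Run:
```python
from h import *
im=manip.read_camera("scene");cv2.imwrite("pics/scene2.png",im)
cv2.imwrite("pics/g.png",cv2.convertScaleAbs(cv2.resize(im[130:280,180:330],None,fx=4,fy=4,interpolation=cv2.INTER_CUBIC),alpha=2))
print(manip.sense()['ft_force'])
```

```text
[-0.97975872  0.53092595  5.35743626]
```

View pics/g.png

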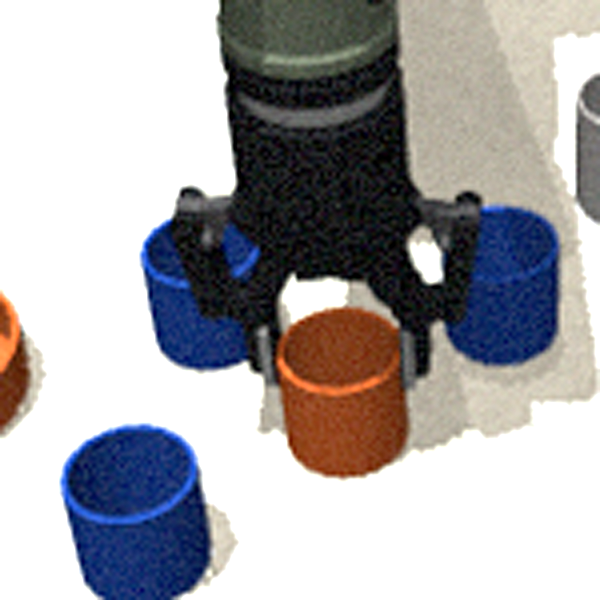

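Run:
```python
from h import *
im=cv2.imread("pics/scene2.png")
print(fit("scene",im,*OBJ['M'])); print(manip.sense())
im=cv2.imread("pics/scene2.png")
e=manip.sense()['ee_pos']
overlay("scene",cv2.convertScaleAbs(im,alpha=2),[(.585,-.1042,.03,.06)],(220,180,310,260),8,"pics/g2.png")
```

```text
(array([ 0.58615644, -0.10331207]), np.float64(58.3125), np.float64(1235.0))
{'time_s': 3.9167, 'q': array([-1.92027787e-01,  5.35708527e-01,  1.75660527e+00,  8.09179936e-05,
        8.46961509e-01, -1.32630359e+00]), 'joint_velocities': array([-0.00257344,  0.00249421, -0.00059344,  0.00025571, -0.00015702,
        0.00197619]), 'joint_efforts': array([-3.13461316e-02, -4.37310934e+01, -1.64364856e+01,  3.23973864e-02,
       -1.90597870e-01,  1.50189945e-02]), 'ee_pos': array([ 0.5904459 , -0.10306153,  0.03653483]), 'ee_rot': array([2.16557468e-01, 9.76269184e-01, 6.07267138e-05, 1.15747748e-03]), 'ft_force': array([-0.97975872,  0.53092595,  5.35743626]), 'torque': array([-0.03085601,  0.04350408, -0.01230102]), 'finger_gap': 0.05798086872812336}
```

View pics/g2.png

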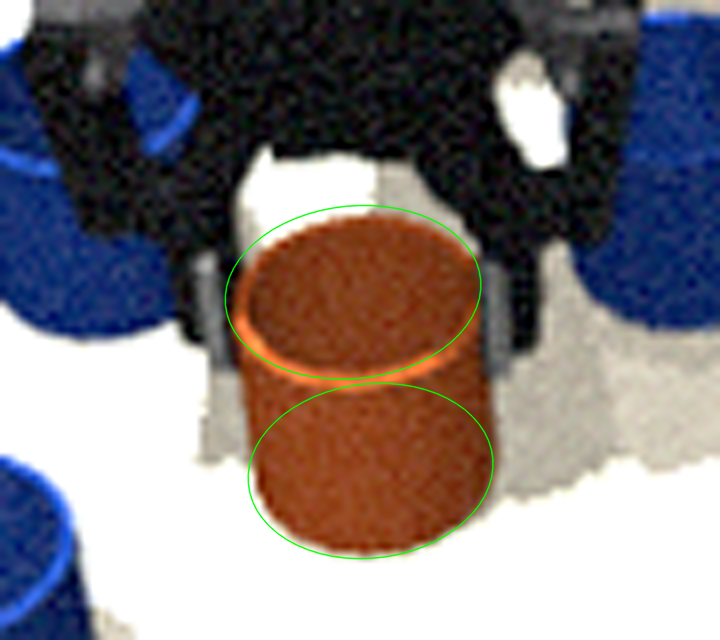

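Call:
{"op": "carry_out", "data": {
  "moves": [0,0,-0.5,0,0,0,0,0,-1,0,0,0,0,0,-2,0,0,0,0,0,-2.5,0,0,0,0,0,-2.5,0,0,0,0,0,-1.5,0,0,0,0,0,0,0,0,0,0,0,0,0,0,0]
}}

```text
time_s: 4.58
ee_pos: [0.5898, -0.1029, 0.1361]
ee_rot: [0.217, 0.976, 0.0, 0.001]
ft_force: [-1.3, -1.2, -1.1]
finger_gap: 0.0575
```

Run:
```python
from h import *
im=manip.read_camera("scene");cv2.imwrite("pics/scene3.png",im)
cv2.imwrite("pics/g3.png",cv2.convertScaleAbs(cv2.resize(im[90:270,120:340],None,fx=3,fy=3,interpolation=cv2.INTER_CUBIC),alpha=2))
s=manip.sense();print(s['ee_pos'],s['finger_gap'],s['ft_force'])
```

```text
[ 0.58898042 -0.10277964  0.13479027] 0.05768107451545641 [ 0.24956122 -0.29348054 -1.12693388]
```

View pics/g3.png

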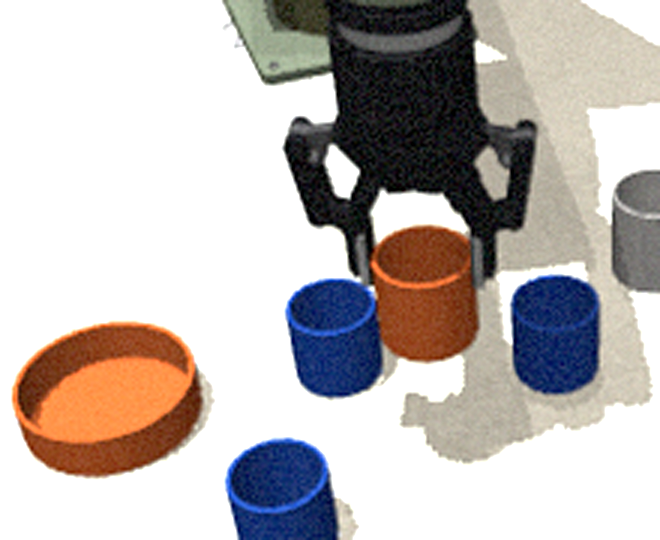

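Call:
{"op": "carry_out", "data": {
  "moves": [0.3,-2.76,0,0,0,0,0.3,-2.76,0,0,0,0,0.3,-2.76,0,0,0,0,0.3,-2.76,0,0,0,0,0.3,-2.76,0,0,0,0,0.3,-2.76,0,0,0,0,0.3,-2.76,0,0,0,0,0.3,-2.76,0,0,0,0,0,0,2,0,0,0,0,0,2,0,0,0]
}}

```text
time_s: 5.47
ee_pos: [0.4734, -0.2942, 0.0941]
ee_rot: [0.218, 0.976, 0.0, -0.0]
ft_force: [0.5, -0.3, -2.0]
finger_gap: 0.0581
```

Call:
{"op": "carry_out", "data": {
  "moves": [0,0,1,0,0,0,0,0,0,0,0,0,0,0,0,0,0,0]
}}

```text
time_s: 5.72
ee_pos: [0.4741, -0.2923, 0.0842]
ee_rot: [0.216, 0.976, 0.001, -0.001]
ft_force: [-0.4, -0.2, -0.8]
finger_gap: 0.058
```

Run:
```python
from h import *
im=manip.read_camera("scene");cv2.imwrite("pics/scene4.png",im)
cv2.imwrite("pics/g4.png",cv2.convertScaleAbs(cv2.resize(im[120:270,80:260],None,fx=4,fy=4,interpolation=cv2.INTER_CUBIC),alpha=2))
s=manip.sense();print(s['ee_pos'],s['ee_rot'],s['finger_gap'],s['ft_force'])
```

```text
[ 0.47479526 -0.29262536  0.0851593 ] [ 2.16290748e-01  9.76328971e-01  1.18330679e-04 -1.98525600e-04] 0.05764628783674124 [ 0.27417715  0.30339325 -0.6280612 ]
```

View pics/g4.png

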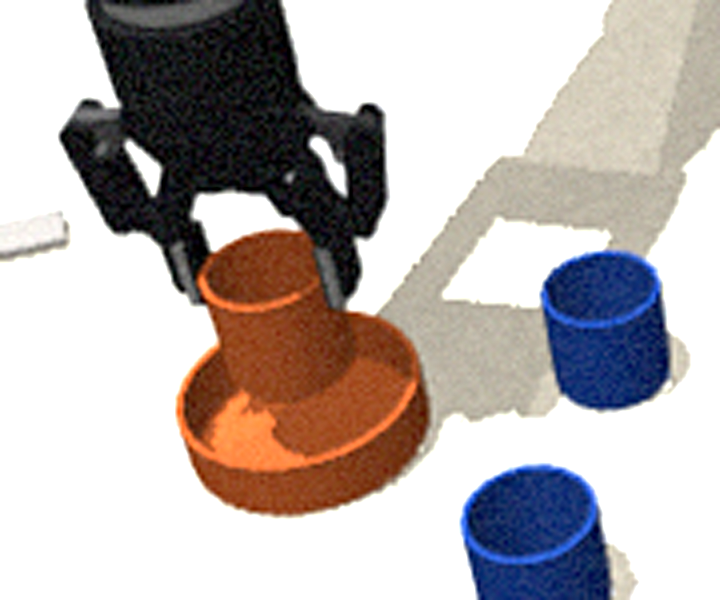

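Call:
{"op": "carry_out", "data": {
  "moves": [0,0,1.5,0,0,0,0,0,1.2,0,0,0,0,0,0.6,0,0,0,0,0,0.5,0,0,0,0,0,0,0,0,0,0,0,0,0,0,0]
}}

```text
time_s: 6.27
ee_pos: [0.475, -0.2929, 0.0478]
ee_rot: [0.216, 0.976, -0.0, 0.0]
ft_force: [-0.8, 0.3, -1.8]
finger_gap: 0.0577
```

Call:
{"op": "carry_out", "data": {
  "moves": [0,0,0.2,0,0,0,0,0,0.2,0,0,0,0,0,0,0,0,0,0,0,0,0,0,0]
}}

```text
time_s: 6.6
ee_pos: [0.4746, -0.2929, 0.0434]
ee_rot: [0.217, 0.976, 0.0, 0.0]
ft_force: [0.3, 0.2, 0.1]
finger_gap: 0.0582
```

Call:
{"op": "carry_out", "data": {
  "moves": [0,0,0.1,0,0,0,0,0,0,0,0,0,0,0,0,0,0,0]
}}

```text
time_s: 6.85
ee_pos: [0.4745, -0.2929, 0.0423]
ee_rot: [0.217, 0.976, 0.0, 0.0]
ft_force: [-0.1, 1.2, -1.2]
finger_gap: 0.0578
```

Call:
{"op": "carry_out", "data": {
  "moves": [0,0,0.1,0,0,0,0,0,0,0,0,0,0,0,0,0,0,0]
}}

```text
time_s: 7.1
ee_pos: [0.4745, -0.2928, 0.0412]
ee_rot: [0.217, 0.976, 0.0, -0.0]
ft_force: [0.5, -0.4, -1.0]
finger_gap: 0.0577
```

Call:
{"op": "carry_out", "data": {
  "moves": [0,0,0.1,0,0,0,0,0,0,0,0,0,0,0,0,0,0,0]
}}

```text
time_s: 7.35
ee_pos: [0.4746, -0.2929, 0.0406]
ee_rot: [0.217, 0.976, -0.0, 0.0]
ft_force: [-1.2, -0.0, 2.2]
finger_gap: 0.058
```

Call:
{"op": "carry_out", "data": {
  "moves": [0,0,0.05,0,0,0,0,0,0,0,0,0]
}}

```text
time_s: 7.52
ee_pos: [0.4746, -0.2929, 0.0406]
ee_rot: [0.217, 0.976, -0.0, 0.0]
ft_force: [-1.5, 0.9, 5.7]
finger_gap: 0.0577
```

Call:
{"op": "carry_out", "data": {
  "moves": [0,0,0,0,0,0,0,0,0,0,0,0,0,0,0,0,0,0,0,0,0,0,0,0,0,0,0,0,0,0,0,0,0,0,0,0],
  "jaw": 8.54
}}

```text
time_s: 8.02
ee_pos: [0.4745, -0.2928, 0.0396]
ee_rot: [0.217, 0.976, 0.0, -0.0]
ft_force: [0.7, -0.0, 0.2]
finger_gap: 0.0848
```

Call:
{"op": "carry_out", "data": {
  "moves": [0,0,-0.5,0,0,0,0,0,-1,0,0,0,0,0,-2,0,0,0,0,0,-3,0,0,0,0,0,-3,0,0,0,0,0,-3,0,0,0,0,0,-3,0,0,0,0,0,-2,0,0,0]
}}

```text
time_s: 8.68
ee_pos: [0.4753, -0.2934, 0.2192]
ee_rot: [0.217, 0.976, -0.001, 0.003]
ft_force: [0.6, -0.9, 0.1]
finger_gap: 0.0853
```

Call:
{"op": "carry_out", "data": {
  "moves": [0.95,3.7,0,0,0,0,0.95,3.7,0,0,0,0,0.95,3.7,0,0,0,0,0.95,3.7,0,0,0,0,0.95,3.7,0,0,0,0,0.95,3.7,0,0,0,0,0.95,3.7,0,0,0,0,0.95,3.7,0,0,0,0,0.95,3.7,0,0,0,0,0.95,3.7,0,0,0,0]
}}

```text
time_s: 9.52
ee_pos: [0.5449, 0.0845, 0.2161]
ee_rot: [0.216, 0.976, 0.0, 0.001]
ft_force: [0.7, 0.5, 0.1]
finger_gap: 0.0856
```

Call:
{"op": "carry_out", "data": {
  "moves": [0.95,3.7,0,0,0,0,0.95,3.7,0,0,0,0,0.95,3.7,0,0,0,0,0.95,3.7,0,0,0,0,0.95,3.7,0,0,0,0,0.95,3.7,0,0,0,0,0,0,2,0,0,0,0,0,2,0,0,0,0,0,0,0,0,0,0,0,0,0,0,0]
}}

```text
time_s: 10.35
ee_pos: [0.5865, 0.3077, 0.1747]
ee_rot: [0.216, 0.976, -0.001, -0.001]
ft_force: [0.3, 0.0, 0.2]
finger_gap: 0.0858
```

Run:
```python
from h import *
im=manip.read_camera("scene");cv2.imwrite("pics/scene5.png",im)
im2=manip.read_camera("top");cv2.imwrite("pics/top5.png",im2)
cv2.imwrite("pics/g5.png",cv2.convertScaleAbs(cv2.resize(im[:270,100:500],None,fx=2,fy=2,interpolation=cv2.INTER_CUBIC),alpha=2))
s=manip.sense();print(s['ee_pos'],s['ee_rot'],s['q'])
for k in 'S': print(fit("scene",im,*OBJ[k]))
for n,i in(("scene",im),("top",im2)):
  for k in 'LM':
    o=OBJ[k]; print(n,k,fit(n,i,*((.475,-.293)+o[2:])))
```

```text
[0.58779346 0.3078011  0.17669083] [2.16843250e-01 9.76205556e-01 8.55752236e-04 9.92326988e-04] [ 4.65023956e-01  4.92074492e-01  1.42933633e+00  7.82751653e-05
  1.21756216e+00 -6.68639748e-01]
(array([0.58493857, 0.30730565]), np.float64(35.5), np.float64(576.0))
scene L (array([ 0.47026834, -0.29415022]), np.float64(110.0), np.float64(2738.0))
scene M (array([ 0.49322656, -0.31017188]), np.float64(1408.5625), np.float64(2738.0))
top L (array([ 0.47702928, -0.29326656]), np.float64(63.3125), np.float64(3068.0))
top M (array([ 0.46093008, -0.30221763]), np.float64(1905.4375), np.float64(3068.0))
```

View pics/g5.png

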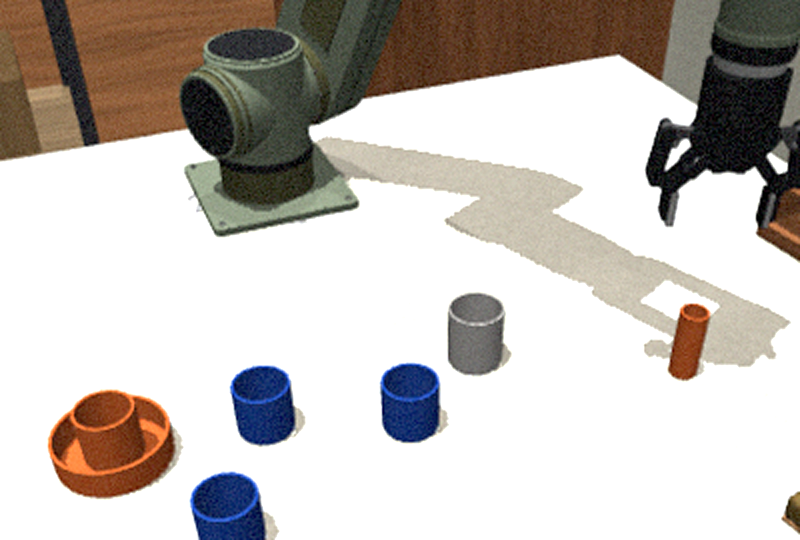

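View pics/top5.png

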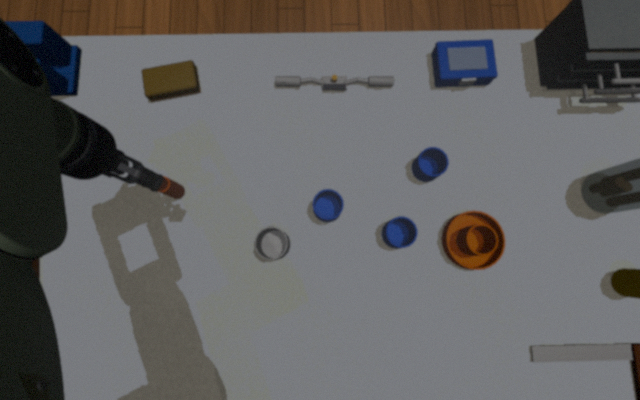

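Call:
{"op": "carry_out", "data": {
  "moves": [0,0,2.5,0,0,0,0,0,2.5,0,0,0,0,0,2.5,0,0,0,0,0,2,0,0,0,0,0,1,0,0,0,0,0,0.8,0,0,0,0,0,0,0,0,0,0,0,0,0,0,0]
}}

```text
time_s: 11.12
ee_pos: [0.588, 0.3081, 0.0631]
ee_rot: [0.217, 0.976, 0.001, 0.001]
ft_force: [0.4, -1.0, 0.3]
finger_gap: 0.0852
```

Run:
```python
from h import *
im=manip.read_camera("scene");cv2.imwrite("pics/scene6.png",im)
a=cv2.resize(im[110:200,390:500],None,fx=5,fy=5,interpolation=cv2.INTER_CUBIC)
cv2.imwrite("pics/g6.png",cv2.convertScaleAbs(a,alpha=2))
i5=cv2.imread("pics/scene5.png")
cv2.imwrite("pics/n5.png",cv2.convertScaleAbs(cv2.resize(i5[185:255,110:200],None,fx=8,fy=8,interpolation=cv2.INTER_CUBIC),alpha=1.8))
i5=cv2.imread("pics/top5.png")
cv2.imwrite("pics/n5t.png",cv2.convertScaleAbs(cv2.resize(i5[200:280,430:520],None,fx=8,fy=8,interpolation=cv2.INTER_CUBIC),alpha=1.8))
print(manip.sense()['ee_pos'])
```

```text
[0.58817857 0.30829609 0.06350748]
```

View pics/g6.png

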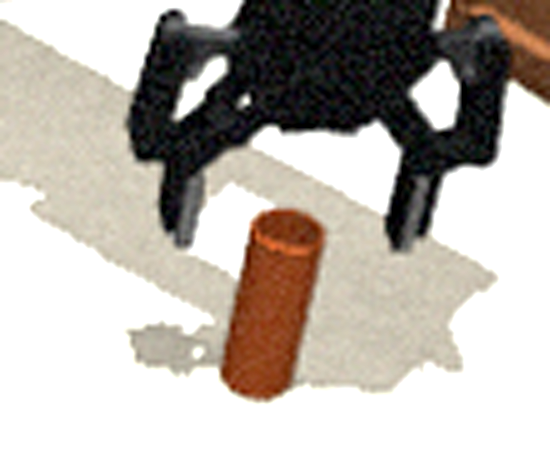

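View pics/n5.png

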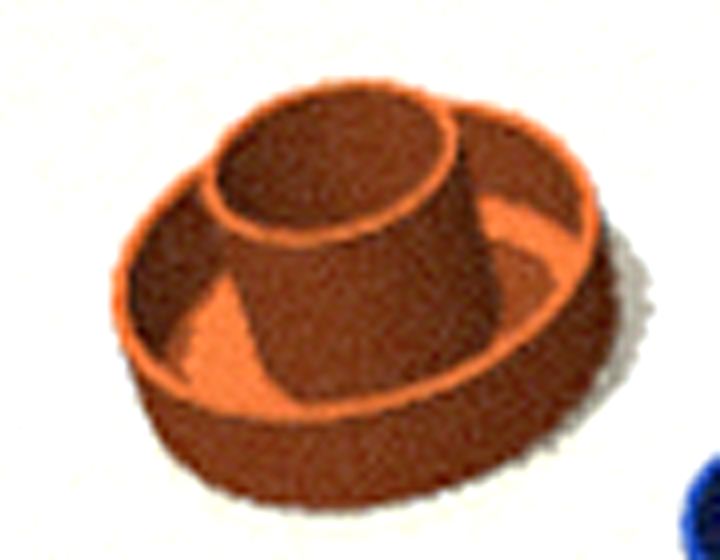

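View pics/n5t.png

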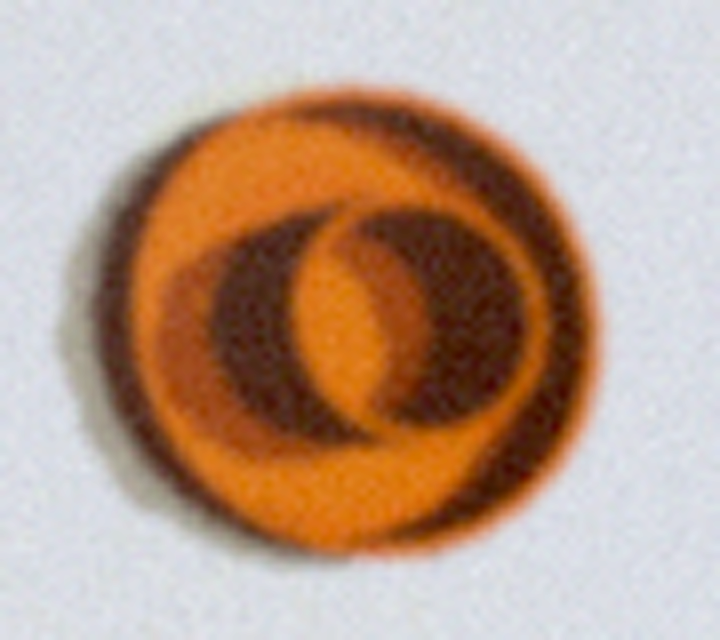

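Call:
{"op": "carry_out", "data": {
  "moves": [0,0,0,0,0,0,0,0,0,0,0,0,0,0,0,0,0,0,0,0,0,0,0,0,0,0,0,0,0,0,0,0,0,0,0,0,0,0,0,0,0,0,0,0,0,0,0,0,0,0,0,0,0,0],
  "jaw": 2.2,
  "force": 25
}}

```text
time_s: 11.92
ee_pos: [0.5873, 0.3079, 0.0623]
ee_rot: [0.217, 0.976, 0.0, 0.0]
ft_force: [-0.8, -0.0, 5.0]
finger_gap: 0.032
```

Run:
```python
from h import *
print("M nested scene",pix2w("scene",151.0,204.8,.064),"top",pix2w("top",481.8,239.7,.064))
im=manip.read_camera("scene");cv2.imwrite("pics/scene7.png",im)
print("S scene",fit("scene",im,*OBJ['S']))
cv2.imwrite("pics/g7.png",cv2.convertScaleAbs(cv2.resize(im[110:200,390:500],None,fx=5,fy=5,interpolation=cv2.INTER_CUBIC),alpha=2))
s=manip.sense();print(s['ee_pos'],s['finger_gap'],s['ft_force'])
```

```text
M nested scene [ 0.47411927 -0.29386351] top [ 0.4747219 -0.2922881]
S scene (array([0.58444837, 0.30899791]), np.float64(41.0625), np.float64(579.0))
[0.58732556 0.30791331 0.06233316] 0.03187579252081585 [-1.40426787 -1.34638988  5.84053179]
```

View pics/g7.png

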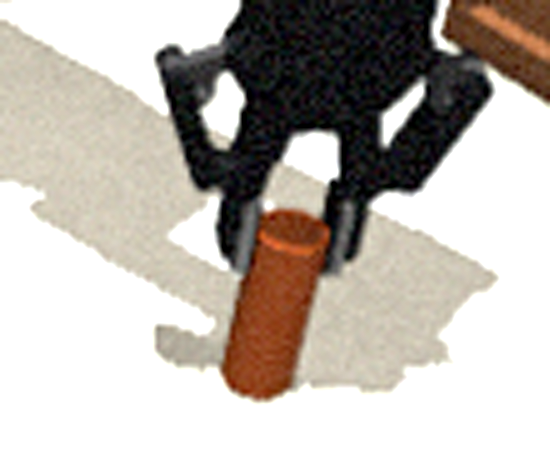

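Call:
{"op": "carry_out", "data": {
  "moves": [0,0,-0.5,0,0,0,0,0,-1,0,0,0,0,0,-2,0,0,0,0,0,-2.5,0,0,0,0,0,-2.5,0,0,0,0,0,-2.5,0,0,0,0,0,-1,0,0,0,0,0,0,0,0,0,0,0,0,0,0,0]
}}

```text
time_s: 12.72
ee_pos: [0.5869, 0.3078, 0.1815]
ee_rot: [0.217, 0.976, 0.0, -0.0]
ft_force: [0.1, 0.4, -0.4]
finger_gap: 0.0321
```

Run:
```python
from h import *
im=manip.read_camera("scene");cv2.imwrite("pics/scene8.png",im)
cv2.imwrite("pics/g8.png",cv2.convertScaleAbs(cv2.resize(im[70:200,390:500],None,fx=4,fy=4,interpolation=cv2.INTER_CUBIC),alpha=2))
s=manip.sense();print(s['ee_pos'],s['ee_rot'],s['finger_gap'],s['ft_force'])
```

```text
[0.58631437 0.30754451 0.18027488] [ 2.16571693e-01  9.76265836e-01 -7.78201162e-04 -1.05549601e-03] 0.031836631846903496 [ 0.53529978 -0.65434415 -1.26087373]
```

View pics/g8.png

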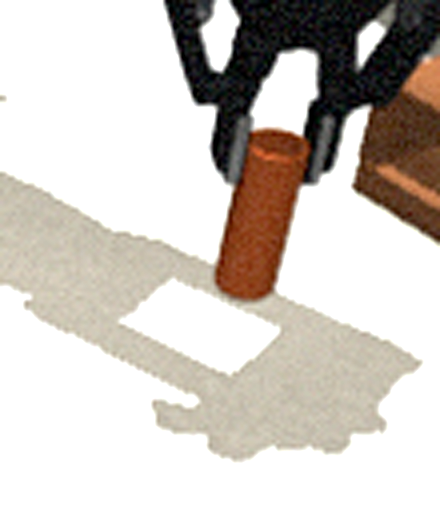

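Call:
{"op": "carry_out", "data": {
  "moves": [-0.76,-2.96,0,0,0,0,-0.76,-2.96,0,0,0,0,-0.76,-2.96,0,0,0,0,-0.76,-2.96,0,0,0,0,-0.76,-2.96,0,0,0,0,-0.76,-2.96,0,0,0,0,-0.76,-2.96,0,0,0,0,-0.76,-2.96,0,0,0,0,-0.76,-2.96,0,0,0,0,-0.76,-2.96,0,0,0,0]
}}

```text
time_s: 13.6
ee_pos: [0.5291, 0.0062, 0.1797]
ee_rot: [0.216, 0.976, -0.0, -0.002]
ft_force: [-0.2, -0.0, -0.3]
finger_gap: 0.0315
```

Call:
{"op": "carry_out", "data": {
  "moves": [-0.76,-2.96,0,0,0,0,-0.76,-2.96,0,0,0,0,-0.76,-2.96,0,0,0,0,-0.76,-2.96,0,0,0,0,-0.76,-2.96,0,0,0,0,-0.76,-2.96,0,0,0,0,-0.76,-2.96,0,0,0,0,-0.76,-2.96,0,0,0,0,-0.76,-2.96,0,0,0,0,-0.76,-2.96,0,0,0,0]
}}

```text
time_s: 14.43
ee_pos: [0.473, -0.2937, 0.1796]
ee_rot: [0.217, 0.976, 0.001, -0.002]
ft_force: [0.4, 0.2, -0.0]
finger_gap: 0.0319
```

Call:
{"op": "carry_out", "data": {
  "moves": [0,0,1.5,0,0,0,0,0,1.5,0,0,0,0,0,1,0,0,0,0,0,0,0,0,0,0,0,0,0,0,0]
}}

```text
time_s: 14.85
ee_pos: [0.4739, -0.2921, 0.1404]
ee_rot: [0.216, 0.976, 0.001, -0.002]
ft_force: [0.3, -0.7, 0.2]
finger_gap: 0.0318
```

Run:
```python
from h import *
im=manip.read_camera("scene");cv2.imwrite("pics/scene9.png",im)
t=manip.read_camera("top");cv2.imwrite("pics/top9.png",t)
a=cv2.resize(im[140:260,90:210],None,fx=5,fy=5,interpolation=cv2.INTER_CUBIC)
cv2.imwrite("pics/g9.png",cv2.convertScaleAbs(a,alpha=2))
cv2.imwrite("pics/g9t.png",cv2.convertScaleAbs(cv2.resize(t[180:300,420:560],None,fx=5,fy=5,interpolation=cv2.INTER_CUBIC),alpha=2))
s=manip.sense();print(s['ee_pos'],s['ee_rot'],s['finger_gap'],s['ft_force'])
```

```text
[ 0.47491844 -0.29262221  0.14202022] [ 2.16243898e-01  9.76339354e-01 -2.05071546e-05  2.03899313e-04] 0.03206252285065734 [ 0.17218564  0.55659957 -1.41266412]
```

View pics/g9.png

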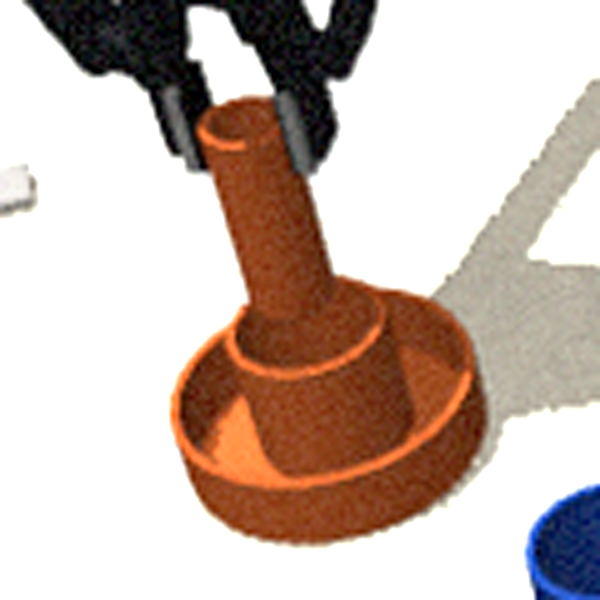

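View pics/g9t.png

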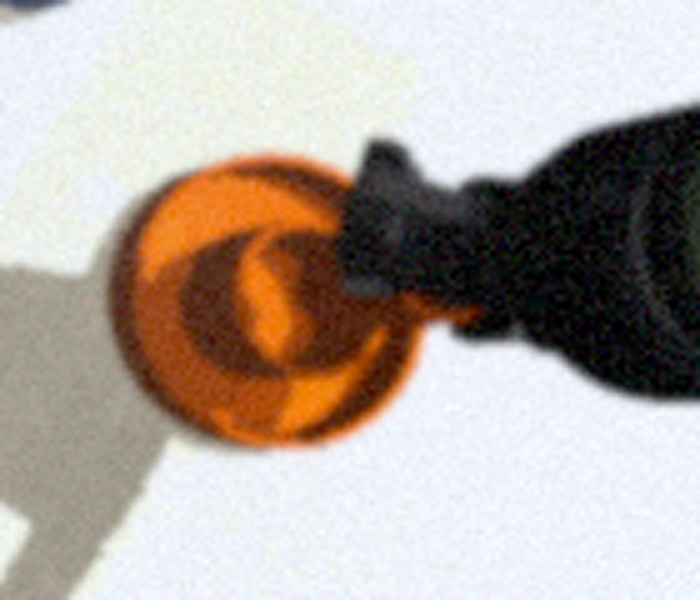

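Run:
```python
from h import *
print(pix2w("scene",148.0,198.8,.0785),pix2w("scene",151,204.8,.064))
im=cv2.imread("pics/scene9.png");b=(90,140,210,260)
def ov(objs):
    o=cv2.convertScaleAbs(cv2.resize(im[140:260,90:210],None,fx=5,fy=5,interpolation=cv2.INTER_CUBIC),alpha=2)
    for x,y,z,r in objs:
        p=(proj("scene",circ(x,y,z,r))-[89.5,139.5])*5;cv2.polylines(o,[np.int32(p*8)],True,(0,255,0),1,cv2.LINE_AA,3)
    return o
cv2.imwrite("pics/o9.png",ov([(.473,-.294,.0785,.016),(.473,-.294,.1625,.016),(.4741,-.2939,.064,.03)]))
```

```text
[ 0.47227951 -0.29596051] [ 0.47411927 -0.29386351]
```

View pics/o9.png

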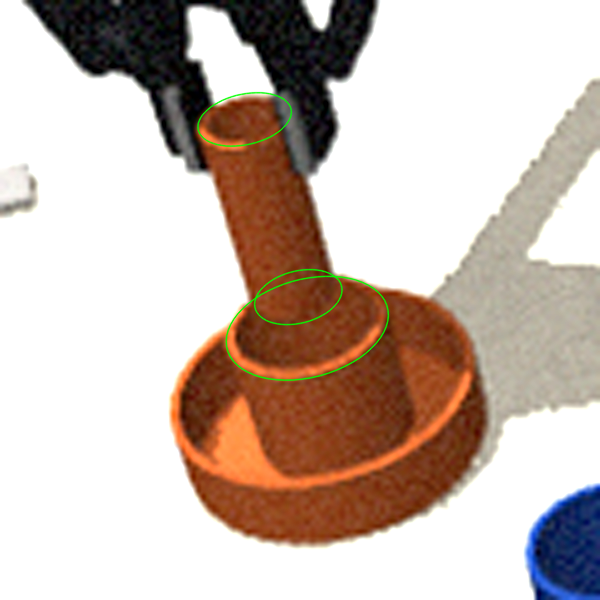

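Call:
{"op": "carry_out", "data": {
  "moves": [0,0.2,0.5,0,0,0,0,0,0.8,0,0,0,0,0,0.7,0,0,0,0,0,0.5,0,0,0,0,0,0,0,0,0]
}}

```text
time_s: 15.37
ee_pos: [0.4746, -0.2904, 0.1153]
ee_rot: [0.216, 0.976, 0.001, -0.001]
ft_force: [0.4, -0.0, -0.7]
finger_gap: 0.0319
```

Call:
{"op": "carry_out", "data": {
  "moves": [0,0,0.7,0,0,0,0,0,1.0,0,0,0,0,0,1,0,0,0,0,0,0.7,0,0,0,0,0,0.4,0,0,0,0,0,0,0,0,0,0,0,0,0,0,0]
}}

```text
time_s: 15.95
ee_pos: [0.4753, -0.291, 0.0785]
ee_rot: [0.217, 0.976, 0.0, -0.0]
ft_force: [-0.6, -0.0, -1.0]
finger_gap: 0.0316
```

Run:
```python
from h import *
im=manip.read_camera("scene");cv2.imwrite("pics/scene10.png",im)
a=cv2.resize(im[140:260,90:210],None,fx=5,fy=5,interpolation=cv2.INTER_CUBIC)
cv2.imwrite("pics/g10.png",cv2.convertScaleAbs(a,alpha=2))
s=manip.sense();print(s['ee_pos'],s['ee_rot'],s['finger_gap'],s['ft_force'])
```

```text
[ 0.47557079 -0.29115837  0.07887772] [ 2.16593134e-01  9.76261944e-01 -3.39002835e-06  1.72874998e-04] 0.03199151578180442 [ 0.11302447 -0.39520214 -0.99934335]
```

View pics/g10.png

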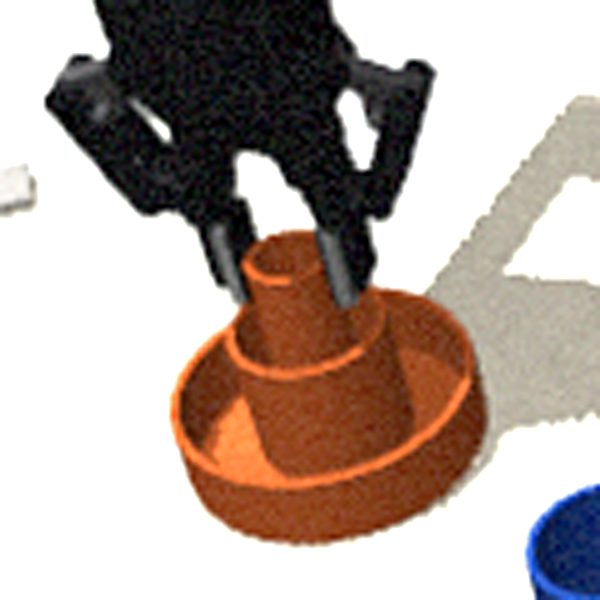

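Call:
{"op": "carry_out", "data": {
  "moves": [0,0,0.3,0,0,0,0,0,0.2,0,0,0,0,0,0.1,0,0,0,0,0,0,0,0,0,0,0,0,0,0,0]
}}

```text
time_s: 16.42
ee_pos: [0.4754, -0.291, 0.0728]
ee_rot: [0.217, 0.976, 0.0, 0.0]
ft_force: [-1.4, -0.5, -0.7]
finger_gap: 0.032
```

Call:
{"op": "carry_out", "data": {
  "moves": [0,0,0.1,0,0,0,0,0,0,0,0,0,0,0,0,0,0,0]
}}

```text
time_s: 16.67
ee_pos: [0.4754, -0.291, 0.0718]
ee_rot: [0.217, 0.976, 0.0, -0.0]
ft_force: [-0.1, -0.4, -0.4]
finger_gap: 0.0317
```

Call:
{"op": "carry_out", "data": {
  "moves": [0,0,0.1,0,0,0,0,0,0,0,0,0,0,0,0,0,0,0]
}}

```text
time_s: 16.92
ee_pos: [0.4753, -0.291, 0.0707]
ee_rot: [0.217, 0.976, 0.0, -0.0]
ft_force: [0.5, 0.3, -0.2]
finger_gap: 0.0317
```

Call:
{"op": "carry_out", "data": {
  "moves": [0,0,0.1,0,0,0,0,0,0,0,0,0,0,0,0,0,0,0]
}}

```text
time_s: 17.17
ee_pos: [0.4757, -0.2913, 0.0703]
ee_rot: [0.217, 0.976, -0.0, 0.001]
ft_force: [-0.1, -0.4, 3.9]
finger_gap: 0.0316
```

Call:
{"op": "carry_out", "data": {
  "moves": [0,0,0.05,0,0,0,0,0,0,0,0,0,0,0,0,0,0,0]
}}

```text
time_s: 17.42
ee_pos: [0.4759, -0.2914, 0.0703]
ee_rot: [0.217, 0.976, -0.0, 0.001]
ft_force: [-1.2, -0.3, 7.1]
finger_gap: 0.0316
```

Call:
{"op": "carry_out", "data": {
  "moves": [0,0,0,0,0,0,0,0,0,0,0,0,0,0,0,0,0,0,0,0,0,0,0,0,0,0,0,0,0,0,0,0,0,0,0,0,0,0,0,0,0,0,0,0,0,0,0,0],
  "jaw": 8.54
}}

```text
time_s: 18.08
ee_pos: [0.4754, -0.291, 0.0692]
ee_rot: [0.217, 0.976, 0.0, -0.0]
ft_force: [-0.6, -0.9, 0.1]
finger_gap: 0.0853
```

Call:
{"op": "carry_out", "data": {
  "moves": [0,0,-0.5,0,0,0,0,0,-1,0,0,0,0,0,-2,0,0,0,0,0,-3,0,0,0,0,0,-3,0,0,0,0,0,-3,0,0,0,0,0,-3,0,0,0,0,0,-2,0,0,0,0,0,0,0,0,0,0,0,0,0,0,0]
}}

```text
time_s: 18.92
ee_pos: [0.4757, -0.2913, 0.2463]
ee_rot: [0.217, 0.976, -0.001, 0.002]
ft_force: [-0.2, -0.9, -0.5]
finger_gap: 0.0855
```

Run:
```python
from h import *
im=manip.read_camera("scene");cv2.imwrite("pics/scene11.png",im)
cv2.imwrite("pics/g11.png",cv2.convertScaleAbs(cv2.resize(im[:280,80:480],None,fx=2,fy=2,interpolation=cv2.INTER_CUBIC),alpha=2))
cv2.imwrite("pics/g11z.png",cv2.convertScaleAbs(cv2.resize(im[160:260,100:200],None,fx=6,fy=6,interpolation=cv2.INTER_CUBIC),alpha=1.8))
s=manip.sense();print(s['ee_pos'],s['ft_force'],s['time_s'])
```

```text
[ 0.47505529 -0.2908303   0.24457718] [ 0.47390444 -0.51513191 -1.00881686] 18.9667
```

View pics/g11.png

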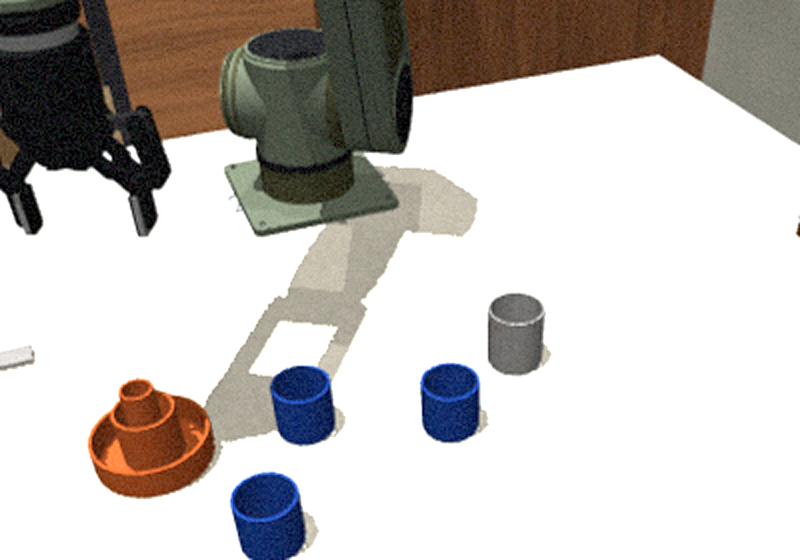

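View pics/g11z.png

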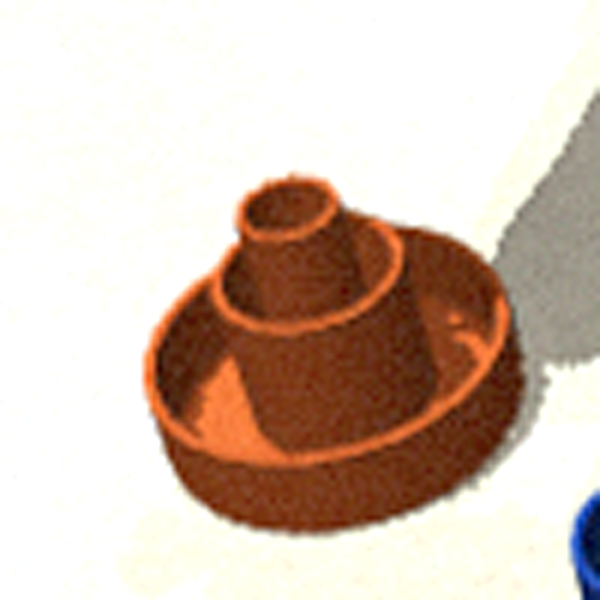

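The picture shows the three tubs nested and upright, with the small rim at about (148,195), the cup still at about (338,167), and the gripper well clear.

```bash
python3 -c "
from cell import manip
manip.job_done()"
```

```text
the job is handed in; nothing more can be done
```

The three tubs are nested where the large one stands. I lowered the medium tub into the large one and let go, then lowered the small tub into the medium one. Both were released only after light contact with the floor below, about 6–7 N. I handed the job in at about 19 s.

- **Final picture:** all three tubs stand upright, one inside the other. The steel cup and the blue tubs stand where they did, and the gripper is well clear above the nest.
- **Height at contact:** it agreed to within about 1 mm with each tub standing on the floor of the next.
- **Disagreements:**
  - The two cameras differed by about 7 mm in x, so I used the middle, which a view of the fingers roughly supported.
  - The finger opening on the 60 mm medium tub read about 58 mm, but the grip held.

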